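Shut and lock the small-parts drawers

TASK

With the fingertips only, gently push both drawers of the wide drawer case fully home without slamming them, and only then push the locking bar on top of that case to the left as far as it goes, so that its tongues stand in front of the drawers. Leave the drawer of the narrow case open as it is, do not lift the rings out of the drawers, and do not disturb anything else on the bench.

Things in the scene. Friction and masses are not known exactly. Their poses are not given: they have to be found in the camera images.
- wide_unit: Fixed grey steel drawer case, 160 deep (x) by 220 wide (y) by 75 high (z) mm, flat top; origin under its centre on the bench, x points from its drawer fronts to its back (away from the robot), y to the robot's left along the case. Its front plane lies at x = -80 mm. Two drawers side by side, centred at y = +55 and y = -55 mm, and a locking bar along the front edge of its top.
- drawer_l (a joint): Left drawer (y = +55 mm) of the wide case, opening in m: 0 = fully home, its front flush with the case; 0.10 = open limit. Starts 55 to 85 mm open. It slides along the case's x axis, stays where it is left and takes about 2 N to push.
- drawer_l_front (a point): Middle of the top edge of the left drawer's front, on its outer face; moves with the drawer. Axes as the case's. The aluminium front is flat, 76 mm wide, from 60 mm below this point to this point (67.5 mm above the bench); a round pull, 14 mm in diameter, sticks out 14 mm from its middle, 40 mm below this point (its top is 34.5 mm above the bench), so that the face is clear above it.
- drawer_r (a joint): Right drawer (y = -55 mm) of the wide case, as the left one.
- drawer_r_front (a point): Middle of the top edge of the right drawer's front, on its outer face, as for the left drawer.
- lock_bar (a joint): Locking bar: 0 = unlocked (as far as it goes to the case's -y), 0.036 m = fully across to the case's +y, where two tongues stand in front of the drawers. Starts 0 to 3 mm. It slides along the case's y, stays where it is left and takes about 2 N.
- lock_tab (a point): Middle of the top of the bar's dark upright push tab, 99.5 mm above the bench; moves with the bar. The tab is 12 (case x) by 14 (case y) mm and stands 20 mm above the flat bar, which spans 59 mm to its -y side and 60 mm to its +y side. Two tongues of the bar, 12 mm wide, hang 12 mm down over the case's front face, 53 mm to the tab's -y and 50 mm to its +y side, clear of the drawers at first.
- narrow_unit: Fixed grey steel drawer case with one drawer, 160 by 110 by 75 mm high, same axes and origin as the wide case; no locking bar. Either case may stand on the left. Leave it alone.
- drawer_n_front (a point): Middle of the top edge of the narrow case's drawer front, on its outer face; this drawer, with bolts in it, starts 30 to 80 mm open and stays so.
- ring_l_c (a point): Centre of a loose steel ring, 42 mm across and 12 mm high, lying in the left drawer of the wide case; it rides in with the drawer.
- ring_r_c (a point): The same for the right drawer.
- jar: Glass jar, 40 mm across, 45 high, standing on the wide case's top near its rear left corner; origin under its centre. Leave alone.
- bulb: Small lamp bulb, 26 mm across, 42 high, standing on the narrow case's top; origin under its centre. Leave alone.
- headlamp: Round headlamp lying face up, 144 mm across, 63 high, to the robot's left; origin under its centre. Leave alone.
- can: White can, 60 mm across, 110 high, to the robot's right; origin under its centre. Leave alone.
- socket_center (a point): Centre of a steel wrench socket, 24 mm across, 32 high, standing on the wide case's top near its rear right corner. Leave alone.
- wrench_grip (a point): Middle of the handle of a wrench lying to the right. Leave alone.

How it is judged:
On the way, in this order (a step that is already met when the one before it is completed fails the run):
1. both drawers of the wide case are fully home (value of joint each of drawer_l, drawer_r below 0.004 m), for 0.2 s.
2. the locking bar is pushed across (value of joint lock_bar above 0.032 m), for 0.2 s.
At the end, for the whole second after the job is handed in: Both drawers of the wide case are within 4 mm of fully home with their rings in them, the locking bar is within 4 mm of its far end, the narrow case's drawer is within 12 mm of where it stood, the jar, bulb and socket within 20 mm and the other bystanders within 30 mm of where they stood (all of step 1 and value of joint lock_bar above 0.032 m and distance of drawer_n_front from where it was at the start of the episode below 0.012 m and horizontal distance between ring_l_c and drawer_l_front below 0.135 m and horizontal distance between ring_r_c and drawer_r_front below 0.135 m and height (world z) of each of ring_l_c, ring_r_c below 0.045 m and distance of each of jar, bulb, socket_center from where it was at the start of the episode below 0.02 m and distance of each of headlamp, can, wrench_grip from where it was at the start of the episode below 0.03 m); the robot touches nothing.
It fails at once if a drawer of the wide case is slammed (faster than 0.35 m/s) (velocity of joint any of drawer_l, drawer_r below -0.35 m/s).
It fails at once if the locking bar is pushed across (past 20 mm) while a drawer of the wide case is still more than 8 mm open (value of joint lock_bar above 0.02 m and value of joint any of drawer_l, drawer_r above 0.008 m).
It fails at once if a ring is lifted out of its drawer (height (world z) of any of ring_l_c, ring_r_c above 0.045 m).
It fails at once if the narrow case's drawer is moved by more than 12 mm (distance of drawer_n_front from where it was at the start of the episode above 0.012 m).
It fails at once if a bystander is disturbed (jar, bulb or socket by 20 mm, others by 30 mm) or lifted (distance of any of jar, bulb, socket_center from where it was at the start of the episode above 0.02 m or distance of any of headlamp, can, wrench_grip from where it was at the start of the episode above 0.03 m).
It also fails if it takes over 48 s, if anything falls off the work surface, if the arm or the gripper's body presses on something with over 40 N, if the wrist force passes 120 N, or if a joint passes its speed limit or range.

ROBOT

A 6-joint arm with a two-finger parallel gripper is mounted at the origin on the work surface. World frame = base frame: x ahead of the robot, y to its left, z up, the work surface at z = 0. Lengths are in m, angles in rad, forces in N, time in s.
With the tool pointing down it reaches from about 0.375 to 0.75 m from the base axis. Payload 9 kg.
Tool frame: the origin (TCP) lies midway between the tips of the shut fingers; the grasp point (between the pads) lies 19 mm behind it; x points along the fingers, y is the direction in which the jaws open and shut, and the axes are right-handed (so a half turn about x gives the same grasp; the last joint's range is limited). The gripper opens to 85 mm and grips with 20 to 120 N. Pads are 22 mm wide; open, the fingers measure 114 mm over their backs; the gripper's body (76 mm by 85 mm) begins 54 mm behind the grasp point. The pads swing forward as they close: fully open they stand 13 mm farther back than shut.
Start: joints at [-1.553, 0.104, 0.097, 1.564, 0, 1.353], TCP at [0.14, -0.583, 0.231] pointing down, gripper open.
Joint ranges: [-2.99, 2.99], [-0.84, 1.86], [-1.1, 1.16], [-1.84, 2.11], [-1.51, 1.56], [-3.14, 3.14]. Speed limits (rad/s): [2.22, 2.22, 2.57, 3.14, 3.14, 3.14].

INTERFACE

Orientations are given as a unit quaternion [w, x, y, z].
In Python, from rig import monitor, vision, job gives the robot as it stands.
- The arm moves only by the tool jog_arm, never from a script. Its argument "commands" is a list of rows, each a list of 7 numbers: the turn, a rotation vector about the tool's x, y, z each as a share of 45 degrees, from -1 to 1, then the shift along the tool's x, y, z each as a share of 0.1 m, from -1 to 1, then the closure, from 0 (fully open) to 1 (shut). A call has 1 to 20 rows; each row is the pose to reach, as a shift and turn from the pose measured when the call began, along the tool's axes at that moment; what a row does not reach only later rows make up. A row lasts 1/10 s, in which the tool goes at most 50 mm and 8.59 degrees, less where a joint would pass 70% of its speed; a pose out of reach is approached as far as the arm can. A call with a number of a shift or a turn outside -1 to 1 is refused whole. A call with a gripper value outside its range is refused whole. The fingers move at their own pace and stop on an object; the grip force is fixed at half the most. Time passes only in rows, so rows that repeat a pose let the fingers close. It gives the time, the measured TCP pose, the force and the opening at its end, in the units of the state.
- monitor.observe(): the state, without advancing time (a new reading comes with each control period).
- vision.read_camera(name): name is "scene" or "top" or "wrist"; returns a dict with "image" (400x640x3 uint8, red, green, blue), "range_z" (400x640 float32, m along the optical axis (not along the pixel's ray), 0 where there is no reading), "fovy" (degrees; the focal length in pixels is half the picture's height over the tangent of half this angle, whatever the lens; pixels are square), "cx", "cy" (the principal point, pixels), "dist_coeffs" ([k1, k2, p1, p2, k3] as OpenCV has them; the pictures are not rectified), "R" (3x3) and "t" (3): a world point X has camera coordinates R X + t; the wrist camera has in their place "tool_from_camera" (4x4, takes a point from camera to tool coordinates, whose origin is the TCP and whose axes are the tool frame's). Camera axes: x right, y down, z forward; pixel columns grow to the right and rows downward; lengths in m; the calibration is good to about 2 mm. A picture is of the moment at which its call begins: read the wrist's pose just before it.
- job.sign_off(): hands the job in, once; it reports no verdict.
The state is a dict: "time": time; "q": joint angles; "joint_velocities": joint speeds; "joint_torque": joint torques, N m; "position": TCP position; "tcp_rot": TCP orientation; "ft_force": force on the tool from outside, world axes, zero at the start; "torque": the same for the moment, N m; "opening": opening from 0.0 (shut) to 1.0 (fully open).
Only numpy, scipy, OpenCV 4.12 (cv2) and the standard library are available. Lean on these libraries where they do the work, as an engineer would, in place of code of your own. Each camera call takes 0.05 s, during which the arm holds its last target.

## Working session

There is one attempt and no reset: what is moved stays moved. The work goes in short steps, Python scripts to look and compute and a tool call to move; the robot and the scene stay as the last step left them, time stands still between calls to the robot, and variables do not carry over. Pictures are saved under pics/ and viewed, and the job is handed in when it is done.

Besides the shell and the picture viewer there is one more tool, called after "Emit:" as name([rows], argument=value, ...), one row to a line, values as JSON. jog_arm: Moves the arm, as the interface text tells. Its arguments: {"type":"object","properties":{"commands":{"type":"array"}},"required":["commands"]}

```bash
mkdir -p pics; ls
cat > h.py <<'E'
import numpy as np, cv2
from rig import monitor, vision, job
def K(c):
    f=200/np.tan(np.radians(c["fovy"])/2); return np.array([[f,0,c["cx"]],[0,f,c["cy"]],[0,0,1]])
def cloud(c):
    k=K(c);h,w=c["range_z"].shape
    u,v=np.meshgrid(np.arange(w),np.arange(h))
    p=cv2.undistortPoints(np.stack([u,v],-1).reshape(-1,1,2).astype(np.float64),k,np.array(c["dist_coeffs"],float)).reshape(h,w,2)
    z=c["range_z"].astype(float); P=np.dstack([p[...,0]*z,p[...,1]*z,z])
    W=(P-np.array(c["t"]))@np.array(c["R"]); W[z==0]=np.nan
    return W
E
python3 - <<'E'
from h import *
s=monitor.observe();print(s)
for n in("scene","top"):
    c=vision.read_camera(n);cv2.imwrite(f"pics/{n}0.png",c["image"][...,::-1]); np.savez(f"{n}0.npz",W=cloud(c),im=c["image"])
    print(n,c["fovy"],c["cx"],c["cy"],c["dist_coeffs"],(c["range_z"]==0).mean(), -np.array(c["R"]).T@c["t"])
E
```

```text
pics
{'time': 0.0, 'q': array([-1.55268321e+00,  1.04729183e-01,  9.64685432e-02,  1.56388976e+00,
       -2.62950489e-05,  1.35307893e+00]), 'joint_velocities': array([-0.00090314, -0.00120418,  0.00114822, -0.00018196, -0.00098982,
        0.00038699]), 'joint_torque': array([-2.98575003e-03, -5.56922007e+01,  5.03655660e+01,  1.65978813e-02,
       -4.10427774e-04,  6.24604795e-06]), 'position': array([ 0.14017537, -0.58305436,  0.23050442]), 'tcp_rot': array([ 0.0827083 ,  0.70223495,  0.08366286, -0.70215805]), 'ft_force': array([0.86392153, 0.10577949, 0.82997584]), 'torque': array([0.04447757, 0.00838451, 0.03237379]), 'opening': 1.0017020860281771}
scene 43.75447984807032 326.4673414942084 204.96055815324456 [0.02904139 0.         0.         0.         0.        ] 0.00410546875 [1.51030238 0.55581516 0.95609103]
top 56.86337160343483 325.98226252648186 201.46798680478642 [0.00280084 0.         0.         0.         0.        ] 0.00405859375 [0.46604699 0.02045856 1.09893294]
```

View pics/top0.png

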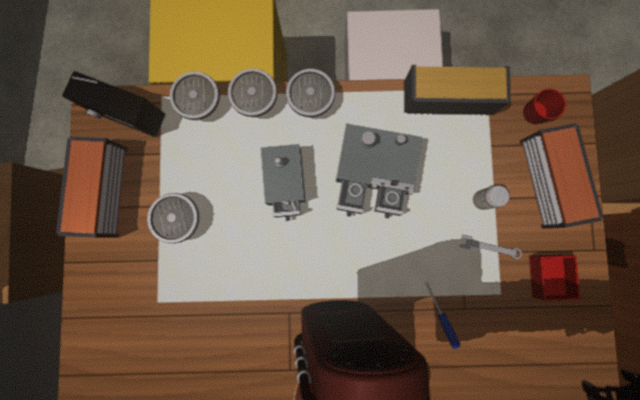

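View pics/scene0.png

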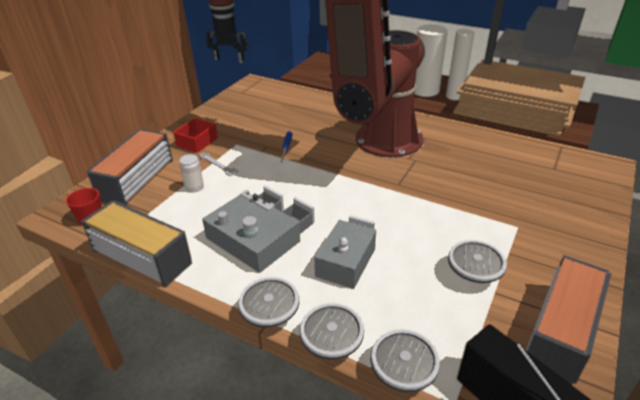

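The top view shows the wide case at about px (380,155), with its drawers at (352,192) and (392,197). The narrow case is on its left at (283,172), the can at (492,196) and the wrench at (490,245). Next I'll measure from the depth cloud.

Run:
```python
from h import *
d=np.load("top0.npz");W=d["W"];im=d["im"]
c=cv2.resize(im[110:230,250:440],None,fx=4.2,fy=4.2,interpolation=cv2.INTER_CUBIC);cv2.imwrite("pics/topz.png",c[...,::-1])
z=W[...,2]
u,v=np.meshgrid(np.arange(640),np.arange(400))
print("bench",np.nanmedian(z[240:280,200:300]))
m=(np.abs(z-.075)<.006)&(u>325)&(u<435)&(v>115)&(v<200)
m=cv2.morphologyEx(m.astype(np.uint8),cv2.MORPH_OPEN,np.ones((3,3)))
n,l,st,ce=cv2.connectedComponentsWithStats(m)
k=1+np.argmax(st[1:,4]);print(st[k])
P=W[l==k];r=cv2.minAreaRect(P[:,:2].astype(np.float32)*1000);print("wide",r,cv2.boxPoints(r),np.median(P[:,2]))
for nm,(a,b,cc,dd),lo,hi in [("high wide",(325,435,115,222),.083,.2),("drawer rims",(325,435,175,222),.05,.0715),("narrow",(255,312,140,222),.05,.083)]:
    m=((z>lo)&(z<hi)&(u>a)&(u<b)&(v>cc)&(v<dd)).astype(np.uint8)
    n,l,st,ce=cv2.connectedComponentsWithStats(m)
    for i in range(1,n):
        if st[i,4]>3: 
            P=W[l==i];r=cv2.minAreaRect(P[:,:2].astype(np.float32)*1000); print(nm,st[i],np.round(P.mean(0)*1000),"zmax",P[:,2].max().round(4),np.round(r[0]),np.round(r[1]),round(r[2],1))
```

```text
bench 0.00025042178835865285
[ 336  124   87   70 3874]
wide ((686.3827514648438, -130.19677734375), (222.67384338378906, 166.9833221435547), 78.12757873535156) [[ 581.7714   -221.97499 ]
 [ 745.1827   -256.32898 ]
 [ 790.9941    -38.418564]
 [ 627.5828     -4.064575]] 0.07496907197344072
high wide [360 131  15  17 195] [730. -93. 114.] zmax 0.1254 [733. -94.] [37. 36.] 1.6
high wide [395 135  10  10  75] [ 731. -184.  103.] zmax 0.1098 [ 732. -185.] [22. 22.] 40.2
high wide [390 180   7   6  29] [ 612. -162.   97.] zmax 0.1045 [ 613. -163.] [14. 12.] 72.9
drawer rims [336 178   7   2   8] [632. -15.  61.] zmax 0.0697 [632. -16.] [18.  2.] 88.6
drawer rims [368 184   4   4   7] [ 611. -103.   58.] zmax 0.071 [ 610. -102.] [10.  8.] 71.9
drawer rims [376 186   5   2   5] [ 608. -127.   57.] zmax 0.0612 [ 608. -127.] [11.  2.] 88.8
drawer rims [340 191   1   4   4] [594. -19.  51.] zmax 0.0523 [594. -19.] [0. 8.] 88.8
drawer rims [403 192   2   3   4] [ 588. -199.   52.] zmax 0.0525 [ 588. -198.] [3. 6.] 61.2
drawer rims [407 193   4   2   5] [ 583. -209.   68.] zmax 0.071 [ 583. -209.] [8. 2.] 66.2
drawer rims [336 205  28   8 110] [546. -44.  65.] zmax 0.0713 [547. -44.] [76. 14.] 79.0
drawer rims [375 206  28   9 119] [ 538. -154.   65.] zmax 0.0711 [ 540. -153.] [74. 14.] 78.4
narrow [ 260  144   44   60 2156] [647. 145.  75.] zmax 0.0827 [647. 146.] [166. 110.] 4.1
narrow [272 210  27   7 112] [537. 138.  66.] zmax 0.0721 [539. 138.] [14. 74.] 4.0
```

View pics/topz.png

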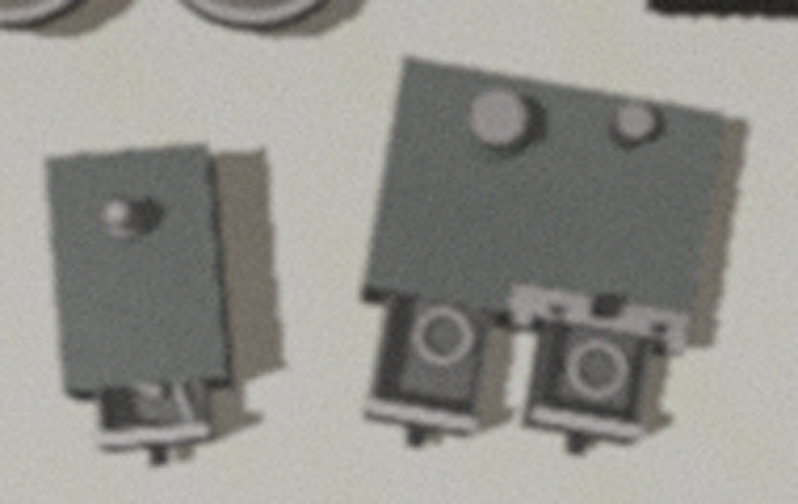

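```bash
cat >> h.py <<'E'
from scipy.spatial.transform import Rotation as R
O=np.array([.6885,-.1307]);cx=np.array([.9786,-.2057]);cy=np.array([.2057,.9786])
def tocase(p): p=np.asarray(p);q=p[...,:2]-O;return np.stack([q@cx,q@cy,p[...,2]],-1)
def toworld(x,y,z): return np.r_[O+x*cx+y*cy,z]
def pose():
    s=monitor.observe();q=s["tcp_rot"];return s,np.array(s["position"]),R.from_quat(np.r_[q[1:],q[0]])
def Rt(tilt,sgn=1):
    t=np.radians(tilt);c=np.r_[cx,0];x=np.array([0,0,-1])*np.cos(t)+c*np.sin(t)
    y=np.r_[cy,0]*sgn;return R.from_matrix(np.c_[x,y,np.cross(x,y)])
def goto(x,y,z,tilt,sgn):
    s,p,r=pose();rv=(r.inv()*Rt(tilt,sgn)).as_rotvec(degrees=True)/45
    print("t",s["time"],"pos",p.round(4),"case",tocase(p).round(4),"F",s["ft_force"].round(1),"q",s["q"].round(2)); print("turn",rv.round(3),"shift",(r.inv().apply(toworld(x,y,z)-p)/.1).round(3))
def case_rows(dx,dy,dz):
    s,p,r=pose();print((r.inv().apply(np.r_[dx*cx+dy*cy,dz])/.1).round(3))
E
python3 - <<'E'
from h import *
d=np.load("top0.npz");W=d["W"];C=tocase(W)*1000
u,v=np.meshgrid(np.arange(640),np.arange(400))
for nm,a,b in(("L",17,93),("R",-93,-17)):
    m=(C[...,1]>a-5)&(C[...,1]<b+5)&(C[...,0]<-110)&(C[...,0]>-200)&(C[...,2]>60)&(C[...,2]<75)
    q=C[m];print(nm,len(q),np.percentile(q[:,0],[1,5,50,95]).round(1),np.percentile(q[:,1],[1,99]).round(1),np.median(q[:,2]))
m=(C[...,1]>-125)&(C[...,1]<125)&(C[...,0]<-70)&(C[...,0]>-100)&(C[...,2]>66)&(C[...,2]<90)
q=C[m]
for y in range(-120,120,10):
    k=q[(q[:,1]>y)&(q[:,1]<=y+10)]
    if len(k):print(y,k[:,0].min().round(1),np.median(k[:,2]).round(1),end=' | ')
print()
for sg in(1,-1): goto(-.19,.055,.12,15,sg)
print(R.from_quat(np.r_[0.702,.0837,-.702,.0827]).as_matrix().round(2))
m=(W[...,2]>.09)&(W[...,2]<.13)&(u>460)&(u<520)&(v>180)&(v<215);print("can",W[m].mean(0))
E
```

```text
L 99 [-162.3 -162.2 -157.9 -153.2] [20.1 91.9] 67.64802914508567
R 103 [-147.5 -147.2 -142.7 -138. ] [-89.5 -16.4] 67.12516791380098
-110 -87.1 77.8 | -100 -87.5 78.8 | -90 -79.8 81.5 | -80 -79.4 79.8 | -70 -79.3 78.6 | -60 -79.9 79.0 | -50 -79.4 79.6 | -40 -79.7 80.0 | -30 -79.3 79.5 | -20 -79.6 81.3 | -10 -86.8 80.1 | 0 -88.0 78.6 | 10 -80.1 74.5 | 20 -79.9 74.8 | 30 -79.8 76.4 | 40 -79.9 74.6 | 50 -80.1 74.9 | 60 -79.2 75.7 | 70 -80.0 75.6 | 80 -80.2 75.5 | 90 -78.7 75.0 | 100 -80.0 73.6 | 110 -72.2 75.7 | 
t 0.1 pos [ 0.1402 -0.5831  0.2306] case [-0.4435 -0.5555  0.2306] F [-0.4 -0.7  0.7] q [-1.55  0.1   0.1   1.56  0.    1.35]
turn [-3.41  -0.103  0.449] shift [ 1.112 -4.428 -4.907]
t 0.1 pos [ 0.1402 -0.5831  0.2306] case [-0.4435 -0.5555  0.2306] F [-0.4 -0.7  0.7] q [-1.55  0.1   0.1   1.56  0.    1.35]
turn [0.561 0.328 0.075] shift [ 1.112 -4.428 -4.907]
[[-0.    0.23 -0.97]
 [ 0.   -0.97 -0.23]
 [-1.   -0.   -0.  ]]
can [ 0.56688428 -0.43872085  0.10712202]
```

The case frame fits well: its front edge is at x = -80 mm, and the tongues stand out to -87.5 mm. The drawer faces are at -162 mm (82 mm open) and -147 mm (67 mm open). I'll now travel across high up with the gripper shut.

Emit:
jog_arm([
  [0, 0, 0, 0, -0.29, -0.33, 1],
  [0, 0, 0, 0, -0.59, -0.65, 1],
  [0, 0, 0, 0, -0.88, -0.98, 1],
  [0, 0, 0, 0, -0.88, -0.98, 1],
])

```text
time: 0.5
position: [0.2174, -0.4711, 0.2309]
tcp_rot: [0.084, 0.702, 0.085, -0.702]
ft_force: [-0.3, -0.2, -0.0]
opening: 0.332
```

Emit:
jog_arm([
  [0, 0, 0, 0, -0.29, -0.33, 1],
  [0, 0, 0, 0, -0.59, -0.65, 1],
  [0, 0, 0, 0, -0.88, -0.98, 1],
  [0, 0, 0, 0, -0.88, -0.98, 1],
])

```text
time: 0.9
position: [0.2937, -0.3593, 0.2315]
tcp_rot: [0.085, 0.702, 0.087, -0.701]
ft_force: [-0.9, -1.2, -0.1]
opening: 0.005
```

Emit:
jog_arm([
  [0, 0, 0, 0, -0.29, -0.33, 1],
  [0, 0, 0, 0, -0.59, -0.65, 1],
  [0, 0, 0, 0, -0.88, -0.98, 1],
  [0, 0, 0, 0, -0.88, -0.98, 1],
])

```text
time: 1.3
position: [0.3694, -0.2474, 0.232]
tcp_rot: [0.086, 0.703, 0.089, -0.701]
ft_force: [-0.5, -0.0, 0.2]
opening: 0.005
```

Emit:
jog_arm([
  [0, 0, 0, 0, -0.29, -0.33, 1],
  [0, 0, 0, 0, -0.59, -0.65, 1],
  [0, 0, 0, 0, -0.88, -0.98, 1],
  [0, 0, 0, 0, -0.88, -0.98, 1],
])

```text
time: 1.7
position: [0.4446, -0.1355, 0.2324]
tcp_rot: [0.088, 0.703, 0.09, -0.7]
ft_force: [-0.2, 0.4, -0.6]
opening: 0.003
```

Run:
```python
from h import *
goto(-.205,.055,.15,15,-1)
```

```text
t 1.7 pos [ 0.4446 -0.1355  0.2324] case [-0.2377 -0.0549  0.2324] F [-0.2  0.4 -0.6] q [-0.58 -0.31 -0.29  1.59  0.    2.31]
turn [0.581 0.324 0.082] shift [ 0.83  -0.836 -0.778]
```

The arm has ended up lined up with the right drawer, so I'll do that one first.

Run:
```python
from h import *
goto(-.19,-.055,.15,15,-1)
```

```text
t 1.7 pos [ 0.4446 -0.1355  0.2324] case [-0.2377 -0.0549  0.2324] F [-0.2  0.4 -0.6] q [-0.58 -0.31 -0.29  1.59  0.    2.31]
turn [0.581 0.324 0.082] shift [ 0.825  0.216 -0.425]
```

Emit:
jog_arm([
  [0.15, 0.08, 0.02, 0, 0.05, -0.1, 1],
  [0.3, 0.16, 0.04, 0.1, 0.1, -0.2, 1],
  [0.44, 0.24, 0.06, 0.3, 0.15, -0.3, 1],
  [0.58, 0.32, 0.08, 0.5, 0.2, -0.42, 1],
  [0.58, 0.32, 0.08, 0.7, 0.216, -0.425, 1],
  [0.58, 0.32, 0.08, 0.825, 0.216, -0.425, 1],
  [0.58, 0.32, 0.08, 0.825, 0.216, -0.425, 1],
])

```text
time: 2.4
position: [0.49, -0.1459, 0.1479]
tcp_rot: [-0.064, 0.787, -0.081, -0.608]
ft_force: [-0.0, 0.8, 0.6]
opening: -0.001
```

Run:
```python
from h import *
goto(-.18,-.055,.052,15,-1); case_rows(.1,0,0)
c=vision.read_camera("wrist");cv2.imwrite("pics/w1.png",c["image"][...,::-1])
c=vision.read_camera("scene");cv2.imwrite("pics/s1.png",c["image"][...,::-1])
```

```text
t 2.4 pos [ 0.49   -0.1459  0.1479] case [-0.1911 -0.0557  0.1479] F [-0.   0.8  0.6] q [-0.61 -0.53 -0.63  1.23  0.1   2.75]
turn [-0.     0.009  0.002] shift [ 0.956 -0.006  0.134]
[ 0.252  0.    -0.968]
```

View pics/w1.png

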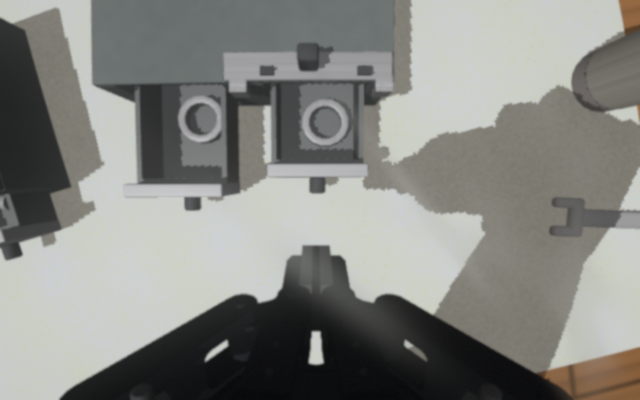

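The wrist view has the shut fingertips (317,250) in line with the right drawer's pull (317,185). I'll lower them and push slowly.

Emit:
jog_arm([
  [0, 0, 0, 0.3, 0, 0.04, 1],
  [0, 0, 0, 0.6, 0, 0.08, 1],
  [0, 0, 0, 0.85, 0, 0.12, 1],
  [0, 0, 0, 0.95, 0, 0.134, 1],
  [0, 0, 0, 0.95, 0, 0.134, 1],
])

```text
time: 3.0
position: [0.502, -0.1484, 0.0547]
tcp_rot: [-0.063, 0.788, -0.081, -0.608]
ft_force: [0.2, 0.9, -0.3]
opening: -0.002
```

Emit:
jog_arm([
  [0, 0, 0, 0.02, 0, -0.08, 1],
  [0, 0, 0, 0.04, 0, -0.15, 1],
  [0, 0, 0, 0.06, 0, -0.22, 1],
  [0, 0, 0, 0.075, 0, -0.29, 1],
  [0, 0, 0, 0.09, 0, -0.36, 1],
  [0, 0, 0, 0.11, 0, -0.43, 1],
  [0, 0, 0, 0.13, 0, -0.5, 1],
  [0, 0, 0, 0.148, 0, -0.57, 1],
  [0, 0, 0, 0.167, 0, -0.64, 1],
  [0, 0, 0, 0.185, 0, -0.71, 1],
  [0, 0, 0, 0.195, 0, -0.75, 1],
  [0, 0, 0, 0.195, 0, -0.75, 1],
])

```text
time: 4.2
position: [0.5784, -0.1644, 0.0549]
tcp_rot: [-0.063, 0.788, -0.081, -0.607]
ft_force: [0.0, 1.1, 1.3]
opening: 0.001
```

Run:
```python
from h import *
goto(-.09,-.055,.052,15,-1)
c=vision.read_camera("wrist");cv2.imwrite("pics/w2.png",c["image"][...,::-1])
c=vision.read_camera("top");C=tocase(cloud(c))*1000
for nm,a,b in(("L",17,93),("R",-93,-17)):
    m=(C[...,1]>a)&(C[...,1]<b)&(C[...,0]<-82)&(C[...,0]>-200)&(C[...,2]>60)&(C[...,2]<73)
    q=C[m];print(nm,len(q),np.percentile(q[:,0],[1,50]).round(1) if len(q) else '')
```

```text
t 4.2 pos [ 0.5784 -0.1644  0.0549] case [-0.1008 -0.0556  0.0549] F [0.  1.1 1.3] q [-0.54 -0.17 -0.52  0.98  0.08  2.82]
turn [0.001 0.006 0.001] shift [ 0.055 -0.006 -0.097]
L 98 [-162.4 -157.7]
R 37 [-90.1 -85.8]
```

View pics/w2.png

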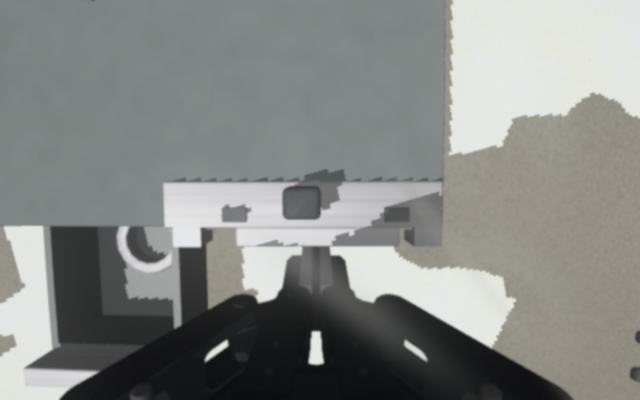

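The right drawer is now about 10 mm open, with its front just under the bar at row 238. I'll finish the last stretch slowly.

Emit:
jog_arm([
  [0, 0, 0, 0.01, 0, -0.04, 1],
  [0, 0, 0, 0.02, 0, -0.07, 1],
  [0, 0, 0, 0.026, 0, -0.1, 1],
  [0, 0, 0, 0.03, 0, -0.12, 1],
  [0, 0, 0, 0.03, 0, -0.12, 1],
])

```text
time: 4.8
position: [0.5893, -0.1666, 0.0546]
tcp_rot: [-0.064, 0.787, -0.081, -0.608]
ft_force: [-6.0, 2.3, 3.8]
opening: 0.001
```

Run:
```python
from h import *
goto(-.09,-.055,.052,15,-1)
c=vision.read_camera("wrist");cv2.imwrite("pics/w3.png",c["image"][...,::-1])
```

```text
t 4.8 pos [ 0.5893 -0.1666  0.0546] case [-0.0897 -0.0555  0.0546] F [-6.   2.3  3.8] q [-0.53 -0.13 -0.49  0.98  0.08  2.83]
turn [0.    0.009 0.001] shift [ 0.024 -0.005  0.01 ]
```

View pics/w3.png

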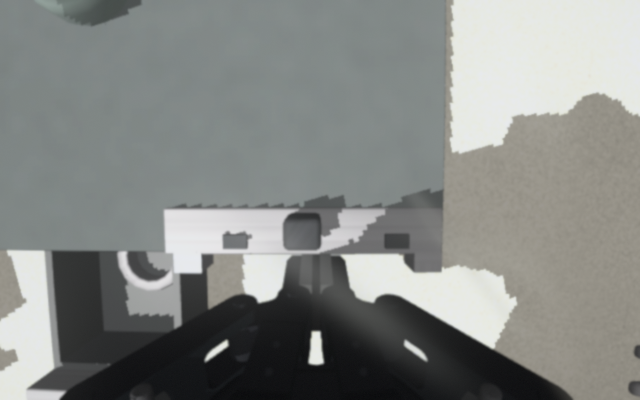

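The force has risen to 6 N, so it is probably at the stop. A nudge of a few mm more will confirm it.

Emit:
jog_arm([
  [0, 0, 0, 0.006, 0, -0.02, 1],
  [0, 0, 0, 0.01, 0, -0.035, 1],
  [0, 0, 0, 0.01, 0, -0.035, 1],
])

```text
time: 5.15
position: [0.5899, -0.1666, 0.0544]
tcp_rot: [-0.064, 0.785, -0.082, -0.611]
ft_force: [-29.3, 7.6, 22.8]
opening: -0.004
```

Run:
```python
from h import *
goto(-.2,-.055,.055,15,-1)
```

```text
t 5.15 pos [ 0.5899 -0.1666  0.0544] case [-0.0891 -0.0555  0.0544] F [-29.3   7.6  22.8] q [-0.53 -0.12 -0.48  0.98  0.08  2.83]
turn [-0.001  0.018  0.001] shift [-0.278 -0.004  1.073]
```

That is a hard stop with the right drawer home (TCP at case x = -89 mm). I'll back off, then move across to the left drawer.

Emit:
jog_arm([
  [0, 0, 0, -0.06, 0, 0.25, 1],
  [0, 0, 0, -0.13, 0, 0.5, 1],
  [0, 0, 0, -0.2, 0, 0.75, 1],
  [0, 0, 0, -0.27, 0, 1, 1],
  [0, 0, 0, -0.27, 0, 1, 1],
])

```text
time: 5.65
position: [0.487, -0.1447, 0.056]
tcp_rot: [-0.064, 0.785, -0.082, -0.611]
ft_force: [1.3, -1.6, 0.2]
opening: -0.003
```

Run:
```python
from h import *
goto(-.2,.055,.055,15,-1)
```

```text
t 5.65 pos [ 0.487  -0.1447  0.056 ] case [-0.1943 -0.0552  0.056 ] F [ 1.3 -1.6  0.2] q [-0.61 -0.49 -0.77  1.06  0.1   2.75]
turn [-0.001  0.018  0.   ] shift [-0.004 -1.102  0.058]
```

Emit:
jog_arm([
  [0, 0, 0, 0, -0.25, 0.06, 1],
  [0, 0, 0, 0, -0.5, 0.06, 1],
  [0, 0, 0, 0, -0.75, 0.06, 1],
  [0, 0, 0, 0, -1, 0.06, 1],
  [0, 0, 0, 0, -1, 0.06, 1],
])

```text
time: 6.15
position: [0.503, -0.0436, 0.055]
tcp_rot: [-0.063, 0.785, -0.08, -0.611]
ft_force: [-0.3, -0.4, -0.1]
opening: -0.0
```

Run:
```python
from h import *
goto(-.11,.055,.055,15,-1)
c=vision.read_camera("wrist");cv2.imwrite("pics/w4.png",c["image"][...,::-1])
```

```text
t 6.15 pos [ 0.503  -0.0436  0.055 ] case [-0.1995  0.0471  0.055 ] F [-0.3 -0.4 -0.1] q [-0.37 -0.51 -0.79  1.05  0.04  2.98]
turn [0.002 0.017 0.002] shift [ 0.22  -0.077 -0.867]
```

View pics/w4.png

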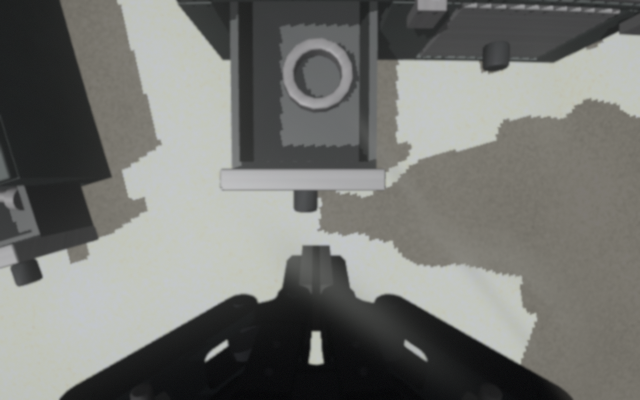

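The fingers are 8 mm off the left drawer's centreline, clear of its pull at (305,200), with the ring at (319,73). I'll correct a little sideways and push.

Emit:
jog_arm([
  [0, 0, 0, 0.03, -0.03, -0.12, 1],
  [0, 0, 0, 0.05, -0.05, -0.2, 1],
  [0, 0, 0, 0.068, -0.05, -0.27, 1],
  [0, 0, 0, 0.085, -0.05, -0.34, 1],
  [0, 0, 0, 0.103, -0.05, -0.41, 1],
  [0, 0, 0, 0.12, -0.05, -0.48, 1],
  [0, 0, 0, 0.138, -0.05, -0.55, 1],
  [0, 0, 0, 0.155, -0.05, -0.62, 1],
  [0, 0, 0, 0.173, -0.05, -0.69, 1],
  [0, 0, 0, 0.19, -0.05, -0.76, 1],
  [0, 0, 0, 0.208, -0.05, -0.83, 1],
  [0, 0, 0, 0.225, -0.05, -0.9, 1],
  [0, 0, 0, 0.235, -0.05, -0.94, 1],
  [0, 0, 0, 0.235, -0.05, -0.94, 1],
])

```text
time: 7.6
position: [0.5994, -0.0596, 0.0553]
tcp_rot: [-0.063, 0.785, -0.081, -0.611]
ft_force: [-0.1, -0.0, -0.1]
opening: -0.001
```

Run:
```python
from h import *
goto(-.088,.052,.055,15,-1)
```

```text
t 7.6 pos [ 0.5994 -0.0596  0.0553] case [-0.1019  0.0512  0.0553] F [-0.1 -0.  -0.1] q [-0.33 -0.16 -0.51  0.98  0.03  3.02]
turn [0.002 0.016 0.002] shift [ 0.037 -0.008 -0.134]
```

Emit:
jog_arm([
  [0, 0, 0, 0.01, 0, -0.04, 1],
  [0, 0, 0, 0.02, 0, -0.07, 1],
  [0, 0, 0, 0.026, 0, -0.1, 1],
  [0, 0, 0, 0.033, 0, -0.13, 1],
  [0, 0, 0, 0.036, 0, -0.145, 1],
  [0, 0, 0, 0.036, 0, -0.145, 1],
])

```text
time: 8.2
position: [0.6114, -0.062, 0.055]
tcp_rot: [-0.063, 0.783, -0.081, -0.613]
ft_force: [-22.6, 4.3, 17.0]
opening: -0.002
```

Run:
```python
from h import *
goto(-.088,.052,.055,15,-1)
```

```text
t 8.2 pos [ 0.6114 -0.062   0.055 ] case [-0.0896  0.0514  0.055 ] F [-22.6   4.3  17. ] q [-0.33 -0.12 -0.47  0.98  0.03  3.02]
turn [0.002 0.024 0.001] shift [ 0.004 -0.006 -0.015]
```

Hard stop at the same depth, so the left drawer is home. I'll back off, rise and check both drawers from above.

Emit:
jog_arm([
  [0, 0, 0, -0.06, 0, 0.25, 1],
  [0, 0, 0, -0.13, 0, 0.5, 1],
  [0, 0, 0, -0.35, 0.1, 0.7, 1],
  [0, 0, 0, -0.65, 0.4, 0.8, 1],
  [0, 0, 0, -1, 0.8, 0.8, 1],
  [0, 0, 0, -1, 1, 0.8, 1],
  [0, 0, 0, -1, 1, 0.8, 1],
])

```text
time: 8.9
position: [0.4921, -0.1422, 0.1349]
tcp_rot: [-0.063, 0.784, -0.083, -0.611]
ft_force: [1.1, -0.5, -0.5]
opening: 0.003
```

Run:
```python
from h import *
goto(-.1,-.13,.16,0,-1)
goto(-.067,-.085,.16,0,-1)
c=vision.read_camera("top");im=c["image"];C=tocase(cloud(c))*1000
cv2.imwrite("pics/t5.png",cv2.resize(im[110:230,250:440],None,fx=4.2,fy=4.2,interpolation=cv2.INTER_CUBIC)[...,::-1])
m=(C[...,0]<-55)&(C[...,0]>-80)&(C[...,1]>-90)&(C[...,1]<0)&(C[...,2]>90)&(C[...,2]<110)
print("tab",m.sum(),C[m].mean(0),np.ptp(C[m],0))
```

```text
t 8.9 pos [ 0.4921 -0.1422  0.1349] case [-0.1899 -0.0516  0.1349] F [ 1.1 -0.5 -0.5] q [-0.59 -0.51 -0.64  1.21  0.09  2.77]
turn [-0.001 -0.314 -0.002] shift [-0.022  0.783 -0.934]
t 8.9 pos [ 0.4921 -0.1422  0.1349] case [-0.1899 -0.0516  0.1349] F [ 1.1 -0.5 -0.5] q [-0.59 -0.51 -0.64  1.21  0.09  2.77]
turn [-0.001 -0.314 -0.002] shift [ 0.057  0.332 -1.253]
tab 25 [-67.86898334 -47.24877547  98.31575231] [11.84104784 14.2919114  10.73803495]
```

View pics/t5.png

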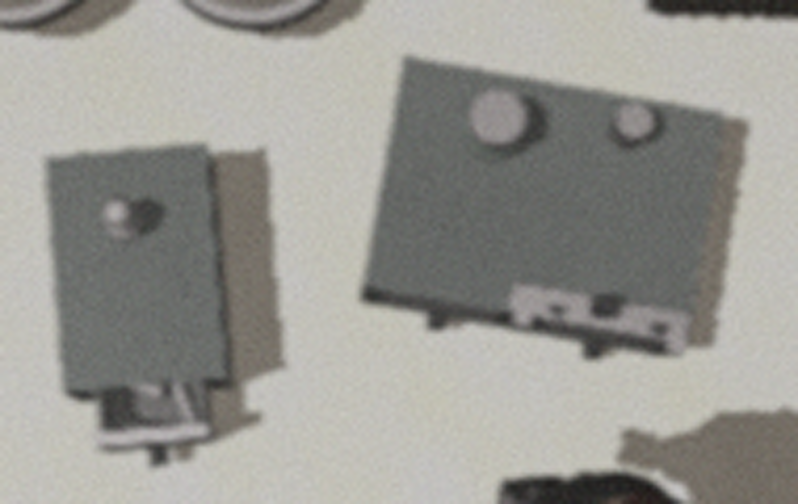

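Both fronts are flush. The narrow drawer, jar, bulb and socket look unmoved. The tab is at case (-68,-47) mm, so I'll go to its right side.

Emit:
jog_arm([
  [0, 0, 0, -0.1, 0.2, -0.15, 1],
  [0, 0, 0, 0, 0.39, -0.4, 1],
  [0, 0, 0, 0.08, 0.39, -0.7, 1],
  [0, 0, 0, 0.1, 0.39, -0.95, 1],
  [0, 0, 0, 0.1, 0.39, -0.95, 1],
])

```text
time: 9.45
position: [0.5784, -0.1975, 0.1459]
tcp_rot: [-0.064, 0.784, -0.081, -0.612]
ft_force: [-0.7, 0.9, -0.4]
opening: 0.0
```

Run:
```python
from h import *
goto(-.068,-.09,.14,15,-1)
goto(-.068,-.09,.09,15,-1)
c=vision.read_camera("wrist");cv2.imwrite("pics/w6.png",c["image"][...,::-1])
```

```text
t 9.45 pos [ 0.5784 -0.1975  0.1459] case [-0.094  -0.088   0.1459] F [-0.7  0.9 -0.4] q [-0.59 -0.17 -0.35  1.17  0.09  2.77]
turn [0.001 0.023 0.001] shift [ 0.12   0.02  -0.238]
t 9.45 pos [ 0.5784 -0.1975  0.1459] case [-0.094  -0.088   0.1459] F [-0.7  0.9 -0.4] q [-0.59 -0.17 -0.35  1.17  0.09  2.77]
turn [0.001 0.023 0.001] shift [ 0.605  0.02  -0.118]
```

View pics/w6.png

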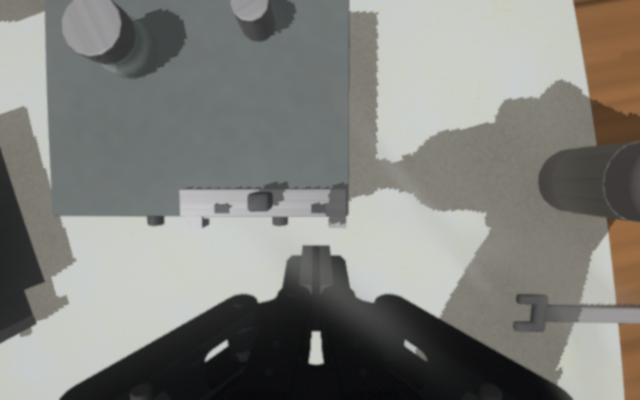

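The tab (260,201) is to the left of the fingertips (316,250), and the way down is clear.

Emit:
jog_arm([
  [0, 0, 0, 0.06, 0.02, -0.12, 1],
  [0, 0, 0, 0.12, 0.02, -0.23, 1],
  [0, 0, 0, 0.3, 0.02, -0.19, 1],
  [0, 0, 0, 0.45, 0.02, -0.15, 1],
  [0, 0, 0, 0.58, 0.02, -0.12, 1],
  [0, 0, 0, 0.6, 0.02, -0.12, 1],
  [0, 0, 0, 0.6, 0.02, -0.12, 1],
])

```text
time: 10.2
position: [0.6017, -0.2038, 0.0898]
tcp_rot: [-0.064, 0.783, -0.081, -0.613]
ft_force: [0.2, -0.5, 0.4]
opening: 0.0
```

Emit:
jog_arm([
  [0, 0, 0, 0, -0.07, 0, 1],
  [0, 0, 0, 0, -0.14, 0, 1],
  [0, 0, 0, 0, -0.21, 0, 1],
  [0, 0, 0, 0, -0.28, 0, 1],
  [0, 0, 0, 0, -0.34, 0, 1],
  [0, 0, 0, 0, -0.4, 0, 1],
  [0, 0, 0, 0, -0.46, 0, 1],
  [0, 0, 0, 0, -0.5, 0, 1],
  [0, 0, 0, 0, -0.5, 0, 1],
])

```text
time: 11.1
position: [0.612, -0.1543, 0.09]
tcp_rot: [-0.064, 0.783, -0.08, -0.613]
ft_force: [0.6, -0.6, 0.2]
opening: -0.003
```

Run:
```python
from h import *
goto(-.068,-.03,.09,15,-1)
c=vision.read_camera("wrist");cv2.imwrite("pics/w7.png",c["image"][...,::-1])
```

```text
t 11.1 pos [ 0.612  -0.1543  0.09  ] case [-0.07   -0.0388  0.09  ] F [ 0.6 -0.6  0.2] q [-0.49 -0.09 -0.38  1.05  0.07  2.87]
turn [0.002 0.025 0.003] shift [ 0.005 -0.088 -0.02 ]
```

View pics/w7.png

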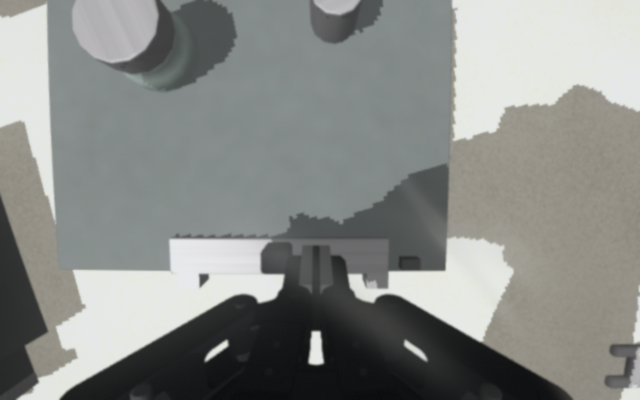

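The bar is moving with the fingers: the tab (276,257) is against them. I'll go on in small steps to the stop.

Emit:
jog_arm([
  [0, 0, 0, 0, -0.04, 0, 1],
  [0, 0, 0, 0, -0.08, 0, 1],
  [0, 0, 0, 0, -0.1, 0, 1],
  [0, 0, 0, 0, -0.1, 0, 1],
])

```text
time: 11.55
position: [0.6128, -0.1492, 0.0897]
tcp_rot: [-0.062, 0.782, -0.085, -0.614]
ft_force: [-6.4, -22.8, -1.2]
opening: 0.0
```

Emit:
jog_arm([
  [0, 0, 0, 0, -0.02, 0, 1],
  [0, 0, 0, 0, -0.04, 0, 1],
  [0, 0, 0, 0, -0.05, 0, 1],
  [0, 0, 0, 0, -0.05, 0, 1],
])

```text
time: 11.95
position: [0.6128, -0.1492, 0.0898]
tcp_rot: [-0.061, 0.782, -0.09, -0.614]
ft_force: [-5.8, -24.1, -0.6]
opening: 0.001
```

Run:
```python
from h import *
goto(-.068,-.03,.09,15,-1)
```

```text
t 11.95 pos [ 0.6128 -0.1492  0.0898] case [-0.0703 -0.0336  0.0898] F [ -5.8 -24.1  -0.6] q [-0.47 -0.09 -0.38  1.05  0.04  2.89]
turn [-0.007  0.028 -0.022] shift [ 0.003 -0.036 -0.022]
```

The bar is at a firm stop at 24 N. I'll ease off to the right, rise, retreat and check.

Emit:
jog_arm([
  [0, 0, 0, 0, 0.15, 0, 1],
  [0, 0, 0, -0.2, 0.25, 0, 1],
  [0, 0, 0, -0.5, 0.25, 0.1, 1],
  [0, 0, 0, -0.9, 0.25, 0.5, 1],
  [0, 0, 0, -1, 0.25, 1, 1],
  [0, 0, 0, -1, 0.25, 1, 1],
  [0, 0, 0, -1, 0.25, 1, 1],
])

```text
time: 12.65
position: [0.4888, -0.146, 0.1638]
tcp_rot: [-0.061, 0.782, -0.09, -0.614]
ft_force: [0.0, -0.7, -0.1]
opening: 0.001
```

Run:
```python
from h import *
s,p,r=pose();print(s["time"],tocase(p),s["ft_force"])
c=vision.read_camera("top");im=c["image"];W=cloud(c);C=tocase(W)*1000
cv2.imwrite("pics/t8.png",cv2.resize(im[110:230,250:440],None,fx=4.2,fy=4.2,interpolation=cv2.INTER_CUBIC)[...,::-1])
m=(C[...,0]<-55)&(C[...,0]>-80)&(C[...,1]>-90)&(C[...,1]<20)&(C[...,2]>90)&(C[...,2]<110)
print("tab",m.sum(),C[m].mean(0))
W0=np.load("top0.npz")["W"]
u,v=np.meshgrid(np.arange(640),np.arange(400))
for nm,(a,b,cc,d),lo,hi in[("jar",(355,380,125,152),.1,.14),("socket",(390,410,130,150),.09,.12),("bulb",(270,292,150,172),.09,.13),("ndrawer",(268,302,205,222),.055,.073),("can",(465,515,180,212),.09,.12),("wrench",(455,525,230,260),.004,.03),("headlamp",(145,205,190,245),.03,.08)]:
    f=lambda W:W[(W[...,2]>lo)&(W[...,2]<hi)&(u>a)&(u<b)&(v>cc)&(v<d)].mean(0)
    print(nm,((f(W)-f(W0))*1000).round(1))
c=vision.read_camera("wrist");cv2.imwrite("pics/w8.png",c["image"][...,::-1])
```

```text
12.65 [-0.19231786 -0.05608713  0.16383547] [ 0.00290518 -0.68537119 -0.1291755 ]
tab 25 [-68.43549938 -11.90218256  98.13874579]
jar [ 0.  -0.1  0.1]
socket [-0.1  0.1 -0. ]
bulb [0.3 0.  1.2]
ndrawer [ 0.1  0.1 -0.1]
can [-0.1  0.2  0.1]
wrench [ 0.7 -2.8  0.2]
headlamp [-0.2 -0.1  0. ]
```

View pics/w8.png

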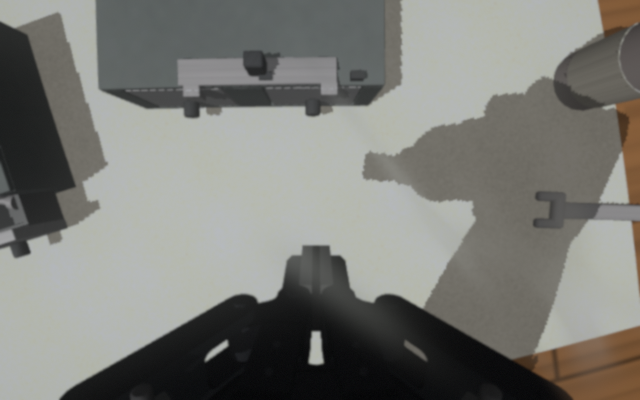

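View pics/t8.png

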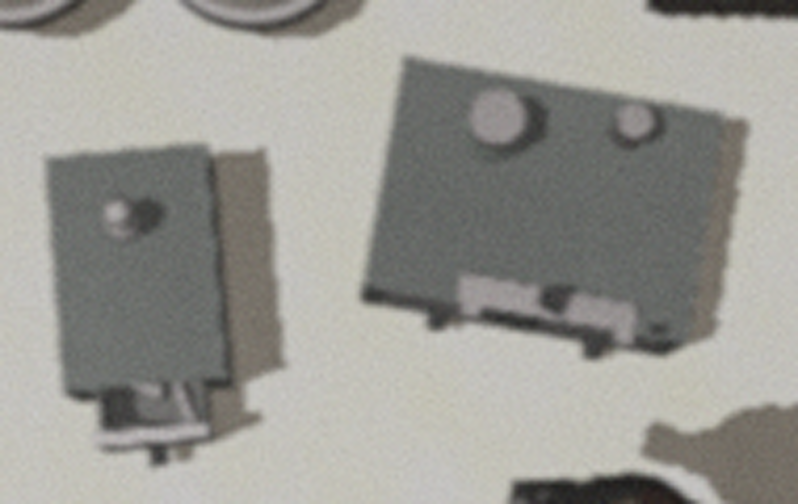

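The drawers are flush, the bar has moved 35 mm to its stop with the tongues in front of the drawers, and nothing else moved. I'll hand the job in.

```bash
python3 -c "
from rig import job
print(job.sign_off())"
```

```text
the job is handed in; nothing more can be done
None
```

I pushed the right drawer home, then the left, and then moved the locking bar left until it stopped. I used only the shut fingertips, and handed the job in at about 13 s; no verdict was reported.

- **Drawers:** both ended on a firm stop at the same depth, within 1 mm of each other. The wrist force there reached about 38 N on the right one and about 29 N on the left. Both fronts look flush with the case from above. I pushed at roughly 0.07–0.1 m/s, but did not measure the drawers' own speed.
- **Locking bar:** the tab moved 35.3 mm to a firm stop at about 25 N. The wrist view shows the tongues in front of the drawers.
- **Bystanders:** the jar, bulb, socket, can, headlamp and narrow drawer all measured within about 1 mm of where they started. The wrench read 2.8 mm off; I never went near it, so I put that down to the moving shadow or mask edges.
- **Rings:** I could not see them once the drawers were shut. They lay flat in the drawers in the earlier views.
- **Robot:** it was clear of everything at the end, with a force reading under 1 N.

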